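Pack the wheel-change kit into its caddy

ROBOT

A 6-joint arm with a two-finger parallel gripper is mounted at the origin on the work surface. World frame = base frame: x ahead of the robot, y to its left, z up, the work surface at z = 0. Lengths are in m, angles in degrees, forces in N, time in s.
With the tool pointing down it reaches from about 0.4 to 0.825 m from the base axis. Payload 7 kg.
Tool frame: the origin (TCP) lies at the very end of the fingers, on their centre line; the grasp point (between the pads) lies hold_point_z behind it (hold_point_z is the distance from the TCP to the grasp point, in m); z points along the fingers, y is the line along which they close (so a half turn about z gives the same grasp; the last joint's range is limited). The gripper opens to 88 mm and grips with 3 to 60 N. Pads are 19 mm wide; open, the fingers measure 130 mm over their backs; the gripper's body (78 mm by 193 mm) begins 47 mm behind the grasp point.
Start: joints at [-51.045, 20.546, 0.682, 0, -70.136, -16.507], TCP at [0.258, -0.624, 0.227] pointing down, gripper open.
Joint ranges: [-176.03, 176.03], [-82.01, 121.73], [-58.28, 71.71], [-173.87, 95.51], [-174.79, -0.11], [-173.66, 173.66]. Speed limits (degrees/s): [136.94, 136.94, 172.46, 180, 180, 180].

INTERFACE

Orientations are given as [roll, pitch, yaw] about the fixed x, y, z axes, in that order (R = Rz(yaw) Ry(pitch) Rx(roll)).
In Python, from plant import get_obs, snapshot, close_job, hold_point_z gives the robot as it stands.
- The arm moves only by the tool play_rows, never from a script. Its argument "commands" is a list that holds one entry, the list of rows, each a list of 7 numbers: the shift along the tool's x, y, z in cm, then the turn, a rotation vector about the tool's x, y, z in degrees, then the opening, from 0 (shut) to 1 (fully open). In form: [[[x, y, z, ax, ay, az, fingers], ...]]. A call has 1 to 20 rows; each row is the pose to reach, as a shift and turn from the pose commanded when the call began, along the tool's axes at that moment; what a row does not reach only later rows make up. A row lasts 1/12 s, in which the tool goes at most 41.7 mm and 7.16 degrees, less where a joint would pass 70% of its speed; a pose out of reach is approached as far as the arm can. A call with a gripper value outside its range is refused whole. The fingers move at their own pace and stop on an object; the grip force is fixed at half the most. Time passes only in rows, so rows that repeat a pose let the fingers close. It gives the time, the measured TCP pose, the force, the opening and the grip force at its end, in the units of the state.
- get_obs(): the state, without advancing time (a new reading comes with each control period).
- snapshot(name): name is "scene" or "top"; returns a dict with "frame" (480x640x3 uint8, red, green, blue), "camera_matrix" (3x3 intrinsics, pixels), "dist" ([k1, k2, p1, p2, k3] as OpenCV has them; the pictures are not rectified), "origin" and "attitude" of the camera in the world. Camera axes: x right, y down, z forward; pixel columns grow to the right and rows downward; lengths in m; the calibration is good to about 2 mm. A picture is of the moment at which its call begins. There is no depth.
- close_job(): hands the job in; it is judged then, once.
The state is a dict: "clock": time; "joint_pos": joint angles; "qvel": joint speeds; "tau": joint torques, N m; "tool_pos": TCP position; "orientation": TCP orientation; "force": force on the tool from outside, world axes, zero at the start; "moment": the same for the moment, N m; "opening": finger opening in m; "gripper_force": force on a finger pad.
Only numpy, scipy, OpenCV 4.12 (cv2) and the standard library are available. Lean on these libraries where they do the work, as an engineer would, in place of code of your own. Each camera call takes 0.05 s, during which the arm holds its last target. There are 200 camera calls.

TASK

Pack the wheel-change kit into the red caddy: set the black jack pad with the yellow ridge into the well of the white insert and stack the pad with the white stripe on top of it, turned so that its groove drops fully down over the ridge; stand the blue-sleeved socket upright in the well of the blue insert and the yellow-sleeved one in the yellow insert. The plain black pad, the red-sleeved socket and the chrome socket do not belong: leave them standing where they are.

Things in the scene. Friction and masses are not known exactly. Their poses are not given: they have to be found in the camera images.
- ridge_pad: Lower jack pad: round black rubber puck, 60 mm diameter, 36 mm tall, with a yellow half-round ridge across its flat top (50 mm long, 14 mm wide, standing 7 mm above the top, so 43 mm overall). About 0.14 kg. Origin at the centre of its underside, z up, x axis along the ridge (both ways alike).
- groove_pad: Upper jack pad: round black puck, 60 mm wide, 24 mm tall, white stripe on its flat top. Underside: a groove 17 mm wide, 9 mm deep, right across under the stripe; fits over ridge_pad's ridge with 1.5 mm spare each side. A full disc above 9 mm, 0.09 kg. Origin: centre of underside, z up, x along groove and stripe (both ways alike). Fully down, its origin is 36 mm above ridge_pad's.
- blue_socket: Wheel-nut socket with a blue plastic sleeve and dark steel mouth. Upright cylinder standing on the bench, mouth up: 34 mm diameter, 62 mm tall, about 0.22 kg. Origin at the centre of its underside, z up its axis.
- yellow_socket: Wheel-nut socket with a yellow plastic sleeve and dark steel mouth. Upright cylinder standing on the bench, mouth up: 34 mm diameter, 62 mm tall, about 0.22 kg. Origin at the centre of its underside, z up its axis.
- pad_insert: White square insert, 88 x 88 x 14 mm, fixed in the caddy; y axis along the caddy, x across. A round well in its middle, 76 mm wide, 10 mm deep. Origin: centre of its underside, 5 mm above the bench; well floor at z = 4 mm. The caddy: low red tray, 290 mm along y, 102 mm along x, walls 22 mm high; end loops reach 22 mm beyond, 22 mm high.
- blue_insert: Blue square insert, 88 x 88 x 14 mm, fixed in the caddy; y axis along the caddy, x across. A round well in its middle, 52 mm wide, 10 mm deep. Origin: centre of its underside, 5 mm above the bench; well floor at z = 4 mm. The three inserts lie in a row at 92 mm pitch, in any order.
- yellow_insert: Yellow square insert, 88 x 88 x 14 mm, fixed in the caddy; y axis along the caddy, x across. A round well in its middle, 52 mm wide, 10 mm deep. Origin: centre of its underside, 5 mm above the bench; well floor at z = 4 mm. The three inserts lie in a row at 92 mm pitch, in any order.
- plain_pad: Plain round black rubber puck, 60 mm diameter, 30 mm tall, with no ridge and no stripe: not part of the kit, stays where it is. Origin at the centre of its underside, z up.
- red_socket: Wheel-nut socket with a red plastic sleeve and dark steel mouth: not part of the kit, stays where it is. Upright cylinder standing on the bench, mouth up: 34 mm diameter, 62 mm tall, about 0.22 kg. Origin at the centre of its underside, z up its axis.
- chrome_socket: Wheel-nut socket in bare bright chrome, no sleeve: not part of the kit, stays where it is. Upright cylinder standing on the bench, mouth up: 34 mm diameter, 62 mm tall, about 0.22 kg. Origin at the centre of its underside, z up its axis.
Things that resemble listed ones, but are neither listed nor needed, are in the scene too. Leave any turquoise look-alike of the yellow_socket alone.

How it is judged (in metres and radians):
At the end, for the whole second after the job is handed in: Ridge pad flat on the white well's floor (12 mm of centre); groove pad flat on it, fully down over the ridge (10 mm, 0.2 rad); blue and yellow sockets upright on the well floors of their own colours (13 mm). Heights within 3 mm, tilts within 0.1 rad; all released and at rest (horizontal distance between ridge_pad and pad_insert below 0.012 m and z of ridge_pad in the frame of pad_insert between 0.001 and 0.007 m and angle between each of ridge_pad, groove_pad, blue_socket, yellow_socket's own z axis and vertical below 0.1 rad and linear speed of each of ridge_pad, groove_pad, blue_socket, yellow_socket below 0.02 m/s and angular speed of each of ridge_pad, groove_pad, blue_socket, yellow_socket below 0.2 rad/s and horizontal distance between groove_pad and ridge_pad below 0.01 m and z of groove_pad in the frame of ridge_pad between 0.033 and 0.039 m and angle between the x axis of groove_pad and the x axis of ridge_pad, either way round below 0.2 rad and horizontal distance between blue_socket and blue_insert below 0.013 m and z of blue_socket in the frame of blue_insert between 0.001 and 0.007 m and horizontal distance between yellow_socket and yellow_insert below 0.013 m and z of yellow_socket in the frame of yellow_insert between 0.001 and 0.007 m); the robot touches nothing.
It fails at once if the plain pad was shifted by more than 30 mm or tipped over (distance of plain_pad from where it was at the start of the episode above 0.03 m or angle between plain_pad's own z axis and vertical above 0.5 rad).
It fails at once if the red-sleeved socket was shifted by more than 30 mm or tipped over (distance of red_socket from where it was at the start of the episode above 0.03 m or angle between red_socket's own z axis and vertical above 0.5 rad).
It fails at once if the chrome socket was shifted by more than 30 mm or tipped over (distance of chrome_socket from where it was at the start of the episode above 0.03 m or angle between chrome_socket's own z axis and vertical above 0.5 rad).
It also fails if it takes over 104 s, if anything falls off the work surface, if the arm or the gripper's body presses on something with over 40 N, if the wrist force passes 120 N, or if a joint passes its speed limit or range.

## Working session

There is one attempt and no reset: what is moved stays moved. The work goes in short steps, Python scripts to look and compute and a tool call to move; the robot and the scene stay as the last step left them, time stands still between calls to the robot, and variables do not carry over. Pictures are saved under pics/ and viewed, at most 14 in all, crops included, and the job is handed in when it is done.

Besides the shell and the picture viewer there is one more tool, called after ">>>" as name(argument=value, ...), one argument or row to a line, values as JSON. play_rows: Moves the arm, as the interface text tells. Its arguments: {"type":"object","properties":{"commands":{"type":"array","items":{"type":"array","items":{"type":"array","items":{"type":"number"}}}}},"required":["commands"]}

```bash
ls; mkdir -p pics; cat > h.py <<'E'
import numpy as np, cv2
from plant import get_obs, snapshot, close_job, hold_point_z
def rot(s):
    A=np.array(s['attitude'],float)
    if A.shape==(3,3): return A
    from scipy.spatial.transform import Rotation as R
    return R.from_euler('xyz',A,degrees=True).as_matrix()
def cast(s,px,z):
    u=cv2.undistortPoints(np.array(px,float).reshape(-1,1,2),np.array(s['camera_matrix']),np.array(s['dist'])).reshape(-1,2)
    d=np.c_[u,np.ones(len(u))]@rot(s).T; o=np.array(s['origin'])
    return o+d*((z-o[2])/d[:,2])[:,None]
def save(f,n,sc=1,box=None):
    if box: f=f[box[1]:box[3],box[0]:box[2]]
    cv2.imwrite('pics/'+n+'.png',cv2.resize(f[:,:,::-1],None,fx=sc,fy=sc))
E
python3 - <<'E'
from h import *
print(hold_point_z,get_obs())
for n in('scene','top'):
    s=snapshot(n); save(s['frame'],n+'0',1.25); print({k:v for k,v in s.items() if k!='frame'})
E
```

```text
pics
0.0188 {'clock': 0.0, 'joint_pos': array([-5.10450916e+01,  2.05926795e+01,  6.35651771e-01, -2.07467788e-02,
       -7.01362048e+01, -1.65090286e+01]), 'qvel': array([ 0.02235883, -0.04408821, -0.00798423, -0.01693043, -0.0537965 ,
       -0.03981636]), 'tau': array([-1.32376204e-03, -5.82716453e+01,  2.93060696e+01,  6.99703708e+00,
        6.89007895e-03, -1.94962754e-04]), 'tool_pos': array([ 0.25754539, -0.62341934,  0.22562094]), 'orientation': array([ 1.79905068e+02, -7.79689240e-03, -1.57561179e+02]), 'force': array([-0.62042632, -0.06821462,  0.00571597]), 'moment': array([ 0.03381918, -0.05109832,  0.032131  ]), 'gripper_force': 0.0, 'opening': 0.0875853478621138}
{'camera_matrix': array([[510.00087271,   0.        , 325.40921224],
       [  0.        , 510.00087271, 236.99482558],
       [  0.        ,   0.        ,   1.        ]]), 'dist': array([0.04347645, 0.        , 0.        , 0.        , 0.        ]), 'origin': array([1.22908724, 0.14121798, 0.57282281]), 'attitude': array([-126.77046021,   -1.21842007,  104.0864086 ])}
{'camera_matrix': array([[504.55155182,   0.        , 319.52275834],
       [  0.        , 504.55155182, 238.4696323 ],
       [  0.        ,   0.        ,   1.        ]]), 'dist': array([-0.11891067,  0.        ,  0.        ,  0.        ,  0.        ]), 'origin': array([0.39120298, 0.01488285, 0.89511444]), 'attitude': array([-170.2276897 ,   -0.74192524,  -90.2664664 ])}
```

View pics/top0.png

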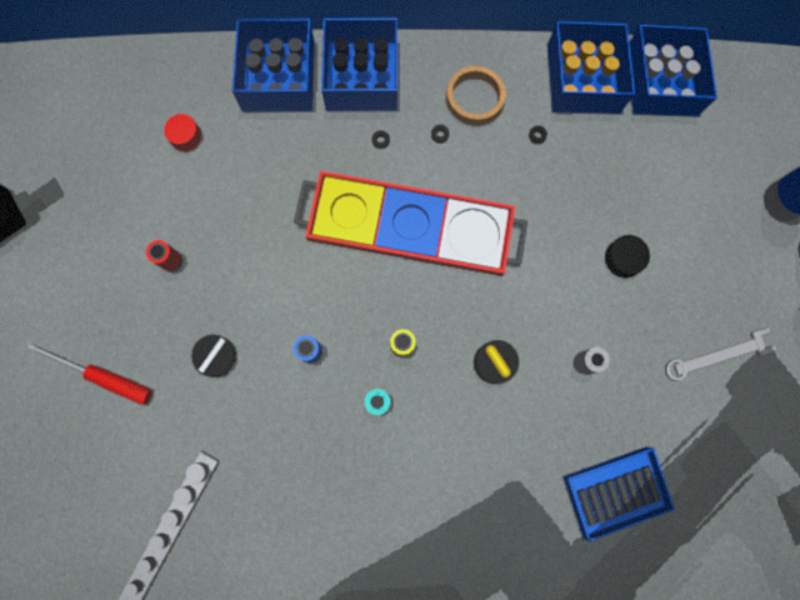

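View pics/scene0.png

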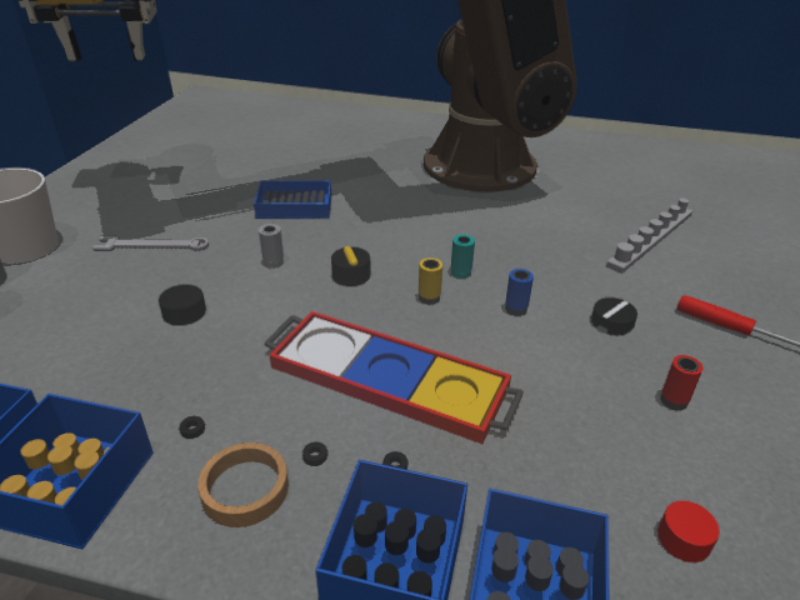

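The top view (800 px wide) shows the caddy with wells at yellow (349,210), blue (411,222) and white (474,236). The kit items are the groove pad (214,356), blue socket (307,349), yellow socket (403,343) and ridge pad (497,361). The turquoise look-alike is at (377,402), chrome at (597,360), plain pad at (628,256) and red at (158,252). The scene view agrees.

```bash
cat >> h.py <<'E'
H={'yellow':((22,110,70),(34,255,255)),'blue':((105,110,60),(125,255,255)),'red':((0,150,90),(6,255,255)),'white':((0,0,165),(179,45,255)),'teal':((80,90,60),(96,255,255))}
def blobs(f,c,amin=40):
    hsv=cv2.cvtColor(f,cv2.COLOR_RGB2HSV); m=cv2.inRange(hsv,*map(np.array,H[c]))
    cs,_=cv2.findContours(m,cv2.RETR_EXTERNAL,cv2.CHAIN_APPROX_NONE)
    return [c for c in cs if cv2.contourArea(c)>amin]
def near(f,c,px,amin=40):
    b=blobs(f,c,amin); g=lambda k:np.array(cv2.minAreaRect(k)[0])
    return min(b,key=lambda k:np.hypot(*(g(k)-px)))
def corners(k):
    h=cv2.convexHull(k); e=1
    while len(p:=cv2.approxPolyDP(h,e,True))>4: e+=.5
    return p.reshape(-1,2)
def centroid(k):
    M=cv2.moments(k); return np.array([M['m10'],M['m01']])/M['m00']
def bar(s,k,z):  # long-axis centre, length, width, angle on plane z
    p=cast(s,k.reshape(-1,2),z)[:,:2]; (c,(a,b),t)=cv2.minAreaRect((p*1000).astype(np.float32))
    if a<b: t+=90; a,b=b,a
    return np.round(c,1),round(a,1),round(b,1),round(t%180,1)
E
python3 - <<'E'
from h import *
P={'top':dict(yellow_i=(349,210),blue_i=(411,222),white_i=(474,236),blue_s=(307,349),yellow_s=(403,343),ridge=(499,361),stripe=(211,355),teal_s=(377,402)),
'scene':dict(yellow_i=(460,390),blue_i=(389,362),white_i=(325,343),blue_s=(519,290),yellow_s=(430,279),ridge=(350,256),stripe=(615,310),teal_s=(462,255))}
for n in P:
    s=snapshot(n);f=s['frame'];print(n)
    for k,px in P[n].items():
        px=np.array(px)/1.25; c={'ridge':'yellow','stripe':'white'}.get(k,k.split('_')[0])
        try:b=near(f,c,px,800 if k.endswith('_i') else 30)
        except Exception as e: print(k,e);continue
        if k.endswith('_i'):
            p=cast(s,corners(b),.019)[:,:2]*1000; print(k,p.mean(0).round(1),np.hypot(*(p-np.roll(p,1,0)).T).round(1),(np.degrees(np.arctan2(*(p-np.roll(p,1,0))[:,::-1].T))%90).round(1))
        elif k.endswith('_s'):
            # dark mouth within hull
            x,y,w,h=cv2.boundingRect(b); (c2,_,_)=cv2.fitEllipse(b)
            m=np.zeros(f.shape[:2],np.uint8); cv2.drawContours(m,[cv2.convexHull(b)],-1,255,-1)
            g=((f.max(2)<95)&(m>0)&((np.arange(480)[:,None]<y+h*.45)|(n=='top'))).astype(np.uint8)
            print(k,'bbox',x,y,w,h,'mouth',[ (centroid(q).round(1),cv2.contourArea(q),(cast(s,[centroid(q)],.062)[0]*1000).round(1)) for q in cv2.findContours(g,0,1)[0] if cv2.contourArea(q)>15],'ell',(cast(s,[c2],.062)[0]*1000).round(1))
        else: print(k,bar(s,b,.040 if k=='ridge' else .024),cv2.contourArea(b))
    b=max(blobs(f,'red'),key=lambda k:cv2.contourArea(cv2.convexHull(k)))
    p=cast(s,corners(b),.022)[:,:2]*1000; print('caddy',p.mean(0).round(1),np.hypot(*(p-np.roll(p,1,0)).T).round(1),(np.degrees(np.arctan2(*(p-np.roll(p,1,0))[:,::-1].T))%90).round(1))
E
```

```text
top
yellow_i [672.1  76.5] [87.  87.9 86.6 86.3] [79.2 78.4 78.1 78.7]
blue_i [655.  -13.5] [85.9 87.2 86.1 83.8] [80.4 78.6 78.1 78.5]
white_i [ 637.3 -104.5] [85.7 83.9 85.2 87.9] [77.4 77.9 80.1 78.3]
blue_s bbox 235 268 22 22 mouth [(array([244.1, 278. ]), 82.5, array([468.6, 128.6,  62. ]))] ell [467.2 126.5  62. ]
yellow_s bbox 312 264 21 21 mouth [(array([321.8, 273.1]), 82.0, array([ 4.765e+02, -1.000e-01,  6.200e+01]))] ell [ 4.753e+02 -1.000e-01  6.200e+01]
ridge (array([ 451.9, -130.2]), 50.2, 15.8, 32.7) 226.0
stripe (array([462. , 264.8]), 53.4, 7.2, 146.1) 97.5
teal_s bbox 292 311 21 21 mouth [(array([301.2, 321.1]), 50.5, array([397.7,  34. ,  62. ]))] ell [397.5  33.3  62. ]
caddy [654.1 -14. ] [101.5 285.5  98.1 284.3] [81.  79.2 80.4 79.9]
scene
yellow_i [672.4  76.4] [81.9 84.  82.8 88.5] [78.2 79.5 81.3 79. ]
blue_i [655.5 -13.7] [84.9 86.1 80.7 87.6] [79.4 78.  80.5 80.8]
white_i [ 639.1 -104.5] [83.8 85.  84.3 85.6] [79.  79.8 79.4 79.4]
blue_s bbox 405 215 22 33 mouth [(array([414.6, 226.9]), 73.0, array([493.1, 126.6,  62. ])), (array([417. , 219.8]), 60.5, array([470.6, 128.5,  62. ]))] ell [503.5 128.9  62. ]
yellow_s bbox 335 207 19 32 mouth [(array([343.7, 218.8]), 76.5, array([502.6,   3.2,  62. ])), (array([344.5, 210.8]), 51.5, array([477.7,  -0.8,  62. ]))] ell [512.    5.6  62. ]
ridge (array([ 457.2, -130.1]), 54.2, 13.6, 33.0) 90.0
stripe (array([462.4, 264.3]), 51.6, 5.4, 146.2) 38.0
teal_s bbox 361 188 19 35 mouth [(array([369.8, 199.5]), 115.5, array([427.7,  36.5,  62. ])), (array([370.7, 191.5]), 32.5, array([399.5,  33.3,  62. ]))] ell [442.8  38.8  62. ]
caddy [657.6 -13.6] [284.9  98.4 282.6  98.8] [78.7 75.4 78.8 76.7]
```

```bash
cat >> h.py <<'E'
def go(x,y,z,yaw):  # mm, deg -> shift cm in tool axes, turn about tool z
    o=get_obs(); p=o['tool_pos']*1000
    from scipy.spatial.transform import Rotation as R
    M=R.from_euler('xyz',o['orientation'],degrees=True).as_matrix()
    a=np.radians(o['orientation'][2]); M=np.c_[[np.cos(a),np.sin(a),0],[np.sin(a),-np.cos(a),0],[0,0,-1]]
    print('t',round(o['clock'],2),'at',p.round(1),o['orientation'].round(2),'open',round(o['opening'],4),'F',o['force'].round(1))
    d=M.T@(np.array([x,y,z])-p)/10; print('go cm',d.round(2),'turn z',round(-((yaw-o['orientation'][2]+180)%360-180),2))
E
python3 - <<'E'
from h import *
s=snapshot('top'); f=s['frame']
for px in((497,361),(214,356)):
    u,v=(np.array(px)/1.25).astype(int); m=np.zeros(f.shape[:2],np.uint8)
    w=f[v-30:v+30,u-30:u+30]; m[v-30:v+30,u-30:u+30]=(w.max(2)<70)
    k=max(cv2.findContours(m,0,1)[0],key=cv2.contourArea); h=cv2.convexHull(k)
    for z in(.018,.036,.024,.012): 
        (c,r)=cv2.minEnclosingCircle((cast(s,h.reshape(-1,2),z)[:,:2]*1000).astype(np.float32)); print(px,z,np.round(c,1),round(r,1))
go(453,-130,120,-147)
E
```

```text
(497, 361) 0.018 [ 452.4 -131.1] 31.1
(497, 361) 0.036 [ 451.2 -128.1] 30.4
(497, 361) 0.024 [ 452.  -130.1] 30.8
(497, 361) 0.012 [ 452.8 -132.1] 31.3
(214, 356) 0.018 [459.4 260.4] 28.6
(214, 356) 0.036 [458.  255.4] 28.0
(214, 356) 0.024 [459.  258.7] 28.4
(214, 356) 0.012 [459.9 262.1] 28.8
t 0.25 at [ 257.6 -623.7  226.1] [ 179.96   -0.   -157.55] open 0.0876 F [-0.2 -0.8 -0. ]
go cm [-36.9   38.17  10.61] turn z -10.55
```

>>> play_rows(
  commands=[
    [[-12, 12.5, 3, 0, 0, -4, 1], [-24, 25, 7, 0, 0, -10.5, 1], [-34, 35, 10, 0, 0, -10.5, 1], [-36.8, 38.1, 10.6, 0, 0, -10.5, 1], [-36.8, 38.1, 10.6, 0, 0, -10.5, 1], [-36.8, 38.1, 10.6, 0, 0, -10.5, 1], [-36.8, 38.1, 10.6, 0, 0, -10.5, 1], [-36.8, 38.1, 10.6, 0, 0, -10.5, 1], [-36.8, 38.1, 10.6, 0, 0, -10.5, 1], [-36.8, 38.1, 10.6, 0, 0, -10.5, 1], [-36.8, 38.1, 10.6, 0, 0, -10.5, 1], [-36.8, 38.1, 10.6, 0, 0, -10.5, 1], [-36.8, 38.1, 10.6, 0, 0, -10.5, 1], [-36.8, 38.1, 10.6, 0, 0, -10.5, 1], [-36.8, 38.1, 10.6, 0, 0, -10.5, 1], [-36.8, 38.1, 10.6, 0, 0, -10.5, 1], [-36.8, 38.1, 10.6, 0, 0, -10.5, 1], [-36.8, 38.1, 10.6, 0, 0, -10.5, 1]],
  ],
)

```text
clock: 1.75
tool_pos: [0.452, -0.1322, 0.1207]
orientation: [-180.0, 0.0, -147.2]
force: [-0.1, -0.8, 0.6]
opening: 0.0877
gripper_force: 0.0
```

```bash
python3 -c "
from h import *
go(452,-129.7,14,-147)"
```

```text
t 1.75 at [ 452.  -132.2  120.7] [-1.7999e+02  1.0000e-02 -1.4715e+02] open 0.0877 F [-0.1 -0.8  0.6]
go cm [-0.13  0.21 10.67] turn z -0.15
```

>>> play_rows(
  commands=[
    [[-0.1, 0.2, 3, 0, 0, 0, 1], [-0.1, 0.2, 6, 0, 0, 0, 1], [-0.1, 0.2, 8, 0, 0, 0, 1], [-0.1, 0.2, 9.5, 0, 0, 0, 1], [-0.1, 0.2, 10.3, 0, 0, 0, 1], [-0.1, 0.2, 10.6, 0, 0, 0, 1], [-0.1, 0.2, 10.6, 0, 0, 0, 1], [-0.1, 0.2, 10.6, 0, 0, 0, 0], [-0.1, 0.2, 10.6, 0, 0, 0, 0], [-0.1, 0.2, 10.6, 0, 0, 0, 0], [-0.1, 0.2, 10.6, 0, 0, 0, 0], [-0.1, 0.2, 10.6, 0, 0, 0, 0], [-0.1, 0.2, 10.6, 0, 0, 0, 0], [-0.1, 0.2, 10.6, 0, 0, 0, 0]],
  ],
)

```text
clock: 2.92
tool_pos: [0.4526, -0.1289, 0.0151]
orientation: [-180.0, 0.0, -147.0]
force: [-2.0, 1.5, 5.8]
opening: 0.0597
gripper_force: 30.0
```

```bash
python3 -c "
from h import *
go(638,-104.3,110,-101)"
```

```text
t 2.92 at [ 452.6 -128.9   15.1] [-1.7997e+02  5.0000e-02 -1.4703e+02] open 0.0597 F [-2.   1.5  5.8]
go cm [-16.89  -8.03  -9.49] turn z -46.03
```

>>> play_rows(
  commands=[
    [[0, 0, -2, 0, 0, 0, 0], [0, 0, -5, 0, 0, 0, 0], [-1, -0.5, -8, 0, 0, -6, 0], [-3, -1.5, -9.5, 0, 0, -12, 0], [-6, -3, -9.5, 0, 0, -18, 0], [-9, -4.5, -9.5, 0, 0, -24, 0], [-12, -6, -9.5, 0, 0, -30, 0], [-14.5, -7, -9.5, 0, 0, -36, 0], [-16, -7.6, -9.5, 0, 0, -42, 0], [-16.9, -8, -9.5, 0, 0, -46, 0], [-16.9, -8, -9.5, 0, 0, -46, 0], [-16.9, -8, -9.5, 0, 0, -46, 0], [-16.9, -8, -9.5, 0, 0, -46, 0]],
  ],
)

```text
clock: 4.0
tool_pos: [0.6364, -0.1042, 0.1091]
orientation: [179.9, -0.0, -101.2]
force: [0.1, 0.2, -0.2]
opening: 0.0592
gripper_force: 30.0
```

```bash
python3 -c "
from h import *
go(638,-104.3,25,-101)
s=snapshot('top'); save(s['frame'],'t1',2,(270,120,560,310))"
```

```text
t 4.0 at [ 636.4 -104.2  109.1] [ 1.7992e+02 -1.0000e-02 -1.0118e+02] open 0.0592 F [ 0.1  0.2 -0.2]
go cm [-0.02 -0.16  8.41] turn z -0.18
```

View pics/t1.png

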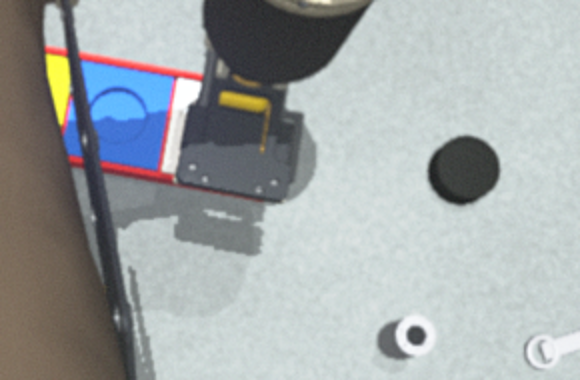

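The top view is blocked by the arm over the white insert at about crop (240,150), and the plain pad and chrome socket are undisturbed. I'll lower the pad and release it.

>>> play_rows(
  commands=[
    [[0, -0.1, 2.5, 0, 0, 0, 0], [0, -0.1, 5, 0, 0, 0, 0], [0, -0.1, 6.8, 0, 0, 0, 0], [0, -0.1, 7.7, 0, 0, 0, 0], [0, -0.1, 8.1, 0, 0, 0, 0], [0, -0.1, 8.35, 0, 0, 0, 0], [0, -0.1, 8.45, 0, 0, 0, 0], [0, -0.1, 8.45, 0, 0, 0, 0]],
  ],
)

```text
clock: 4.72
tool_pos: [0.639, -0.1044, 0.0261]
orientation: [-179.9, 0.0, -101.1]
force: [-0.1, -0.4, -1.0]
opening: 0.0596
gripper_force: 30.0
```

```bash
python3 -c "
from h import *
go(638,-104.3,24,-101)
s=snapshot('scene'); save(s['frame'],'s1',2,(160,180,460,380))"
```

```text
t 4.72 at [ 639.  -104.4   26.1] [-1.7991e+02  2.0000e-02 -1.0105e+02] open 0.0596 F [-0.1 -0.4 -1. ]
go cm [0.01 0.1  0.21] turn z -0.05
```

View pics/s1.png

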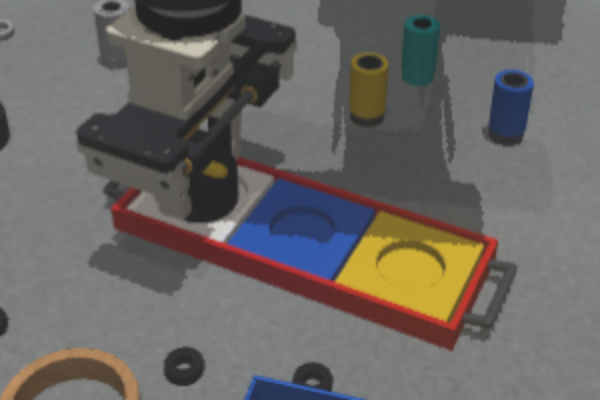

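The ridge pad hangs in the white well (crop 213,195), with its ridge along the caddy. I'll lower it 2 mm, release and lift.

>>> play_rows(
  commands=[
    [[0, 0.1, 0.15, 0, 0, 0, 0], [0, 0.1, 0.2, 0, 0, 0, 0], [0, 0.1, 0.2, 0, 0, 0, 0], [0, 0.1, 0.2, 0, 0, 0, 1], [0, 0.1, 0.2, 0, 0, 0, 1], [0, 0.1, 0.2, 0, 0, 0, 1], [0, 0.1, 0.2, 0, 0, 0, 1], [0, 0.1, -1, 0, 0, 0, 1], [0, 0.1, -4, 0, 0, 0, 1], [0, 0.1, -8, 0, 0, 0, 1], [0, 0.1, -10, 0, 0, 0, 1], [0, 0.1, -10, 0, 0, 0, 1]],
  ],
)

```text
clock: 5.77
tool_pos: [0.6408, -0.1043, 0.1321]
orientation: [-179.5, 0.1, -101.0]
force: [-0.8, 0.3, 0.4]
opening: 0.0875
gripper_force: 0.0
```

```bash
python3 -c "
from h import *
go(462,264.5,100,-34)"
```

```text
t 5.77 at [ 640.8 -104.3  132.1] [-1.7946e+02  9.0000e-02 -1.0099e+02] open 0.0875 F [-0.8  0.3  0.4]
go cm [-32.8   24.59   3.21] turn z -66.99
```

>>> play_rows(
  commands=[
    [[-2, 1.5, 0, 0, 0, -7, 1], [-5, 3.7, 0, 0, 0, -14, 1], [-8.2, 6.1, 0, 0, 0, -21, 1], [-11.5, 8.6, 0, 0, 0, -28, 1], [-14.8, 11.1, 0.5, 0, 0, -35, 1], [-18.1, 13.6, 1, 0, 0, -42, 1], [-21.4, 16, 1.5, 0, 0, -49, 1], [-24.7, 18.5, 2, 0, 0, -56, 1], [-28, 21, 2.5, 0, 0, -63, 1], [-30.5, 22.9, 3, 0, 0, -67, 1], [-32, 24, 3.2, 0, 0, -67, 1], [-32.8, 24.6, 3.2, 0, 0, -67, 1], [-32.8, 24.6, 3.2, 0, 0, -67, 1], [-32.8, 24.6, 3.2, 0, 0, -67, 1], [-32.8, 24.6, 3.2, 0, 0, -67, 1], [-32.8, 24.6, 3.2, 0, 0, -67, 1]],
  ],
)

```text
clock: 7.1
tool_pos: [0.4594, 0.264, 0.0933]
orientation: [-180.0, -0.0, -34.1]
force: [-0.8, -0.9, 0.0]
opening: 0.0876
gripper_force: 0.0
```

```bash
python3 -c "
from h import *
go(462,264.5,4,-34)
s=snapshot('scene'); f=s['frame']; save(f,'s2',4,(170,230,290,350))
for b in blobs(f,'yellow',10): print(cv2.boundingRect(b),bar(s,b,.049))
s=snapshot('top'); f=s['frame']; save(f,'t2',2,(240,120,440,230))
for b in blobs(f,'yellow',10): print(cv2.boundingRect(b),bar(s,b,.049))
"
```

```text
t 7.1 at [459.4 264.   93.3] [-179.99   -0.    -34.14] open 0.0876 F [-0.8 -0.9  0. ]
go cm [ 0.19 -0.19  8.93] turn z -0.14
(328, 286, 73, 54) (array([703.3,  80.4]), 85.1, 80.3, 79.0)
(247, 256, 27, 14) (array([ 639.7, -103.6]), 50.1, 17.8, 77.4)
(335, 207, 19, 32) (array([493.2,   2.2]), 97.6, 31.8, 10.7)
(312, 264, 21, 21) (array([476.3,  -0.6]), 33.8, 33.7, 179.8)
(367, 177, 28, 12) (array([ 635.5, -103.7]), 48.8, 15.3, 78.4)
(250, 141, 58, 55) (array([662.4,  74.4]), 86.4, 86.4, 79.2)
```

View pics/t2.png

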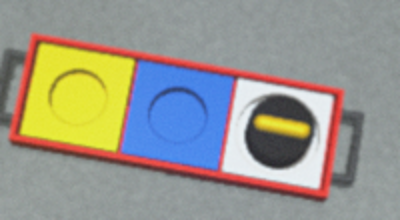

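The ridge pad sits flat in the white well (crop 278,130), with its ridge at about (637.5,-104) and 78.5°. Now I'll grasp the groove pad.

>>> play_rows(
  commands=[
    [[0.2, -0.2, 3, 0, 0, 0, 1], [0.2, -0.2, 5.5, 0, 0, 0, 1], [0.2, -0.2, 7.3, 0, 0, 0, 1], [0.2, -0.2, 8.4, 0, 0, 0, 1], [0.2, -0.2, 8.9, 0, 0, 0, 1], [0.2, -0.2, 8.9, 0, 0, 0, 1], [0.2, -0.2, 8.9, 0, 0, 0, 0], [0.2, -0.2, 8.9, 0, 0, 0, 0], [0.2, -0.2, 8.9, 0, 0, 0, 0], [0.2, -0.2, 8.9, 0, 0, 0, 0], [0.2, -0.2, 8.9, 0, 0, 0, 0], [0.2, -0.2, 8.9, 0, 0, 0, 0], [0.2, -0.2, 8.9, 0, 0, 0, 0]],
  ],
)

```text
clock: 8.28
tool_pos: [0.4619, 0.2657, 0.0046]
orientation: [-180.0, -0.0, -34.0]
force: [-2.1, -0.3, 6.1]
opening: 0.0593
gripper_force: 30.0
```

```bash
python3 -c "
from h import *
go(637.5,-104,130,-101.5)"
```

```text
t 8.28 at [461.9 265.7   4.6] [-1.7995e+02 -1.0000e-02 -3.4040e+01] open 0.0593 F [-2.1 -0.3  6.1]
go cm [ 35.25  20.8  -12.54] turn z 67.46
```

>>> play_rows(
  commands=[
    [[0, 0, -2, 0, 0, 0, 0], [0, 0, -5, 0, 0, 0, 0], [0.5, 0.3, -8.5, 0, 0, 5, 0], [2, 1.2, -11.5, 0, 0, 11, 0], [4.8, 2.9, -12.5, 0, 0, 18, 0], [8.2, 4.8, -12.5, 0, 0, 25, 0], [11.6, 6.8, -12.5, 0, 0, 32, 0], [15, 8.8, -12.5, 0, 0, 39, 0], [18.4, 10.9, -12.5, 0, 0, 46, 0], [21.8, 12.9, -12.5, 0, 0, 53, 0], [25.2, 14.9, -12.5, 0, 0, 60, 0], [28.6, 16.9, -12.5, 0, 0, 65, 0], [31.6, 18.6, -12.5, 0, 0, 67.5, 0], [34, 20, -12.5, 0, 0, 67.5, 0], [35.2, 20.8, -12.5, 0, 0, 67.5, 0], [35.2, 20.8, -12.5, 0, 0, 67.5, 0], [35.2, 20.8, -12.5, 0, 0, 67.5, 0], [35.2, 20.8, -12.5, 0, 0, 67.5, 0]],
  ],
)

```text
clock: 9.78
tool_pos: [0.6362, -0.1033, 0.1287]
orientation: [180.0, 0.0, -101.5]
force: [-1.1, 0.6, -0.7]
opening: 0.0597
gripper_force: 30.0
```

```bash
python3 -c "
from h import *
go(637.5,-104,65,-101.3)"
```

```text
t 9.78 at [ 636.2 -103.3  128.7] [ 1.7995e+02  1.0000e-02 -1.0154e+02] open 0.0597 F [-1.1  0.6 -0.7]
go cm [ 0.04 -0.14  6.37] turn z -0.24
```

>>> play_rows(
  commands=[
    [[0, -0.15, 2, 0, 0, 0, 0], [0, -0.15, 4, 0, 0, 0, 0], [0, -0.15, 5.5, 0, 0, 0, 0], [0, -0.15, 6.3, 0, 0, 0, 0], [0, -0.15, 6.3, 0, 0, 0, 0], [0, -0.15, 6.3, 0, 0, 0, 0], [0, -0.15, 6.3, 0, 0, 0, 0]],
  ],
)

```text
clock: 10.37
tool_pos: [0.639, -0.1038, 0.0673]
orientation: [-179.9, 0.0, -101.5]
force: [0.1, -0.1, -1.6]
opening: 0.0592
gripper_force: 30.0
```

```bash
python3 -c "
from h import *
go(638,-104,50,-101.2)"
```

```text
t 10.37 at [ 639.  -103.8   67.3] [-1.7991e+02  2.0000e-02 -1.0149e+02] open 0.0592 F [ 0.1 -0.1 -1.6]
go cm [0.04 0.1  1.73] turn z -0.29
```

>>> play_rows(
  commands=[
    [[0, 0.1, 0.4, 0, 0, -0.3, 0], [0, 0.1, 0.8, 0, 0, -0.3, 0], [0, 0.1, 1.1, 0, 0, -0.3, 0], [0, 0.1, 1.3, 0, 0, -0.3, 0], [0, 0.1, 1.4, 0, 0, -0.3, 0], [0, 0.1, 1.4, 0, 0, -0.3, 0], [0, 0.1, 1.4, 0, 0, -0.3, 0]],
  ],
)

```text
clock: 10.95
tool_pos: [0.6373, -0.1042, 0.052]
orientation: [180.0, -0.0, -101.3]
force: [0.7, -0.3, -0.8]
opening: 0.0594
gripper_force: 30.0
```

```bash
python3 -c "
from h import *
go(638,-104,49.6,-101.2)
s=snapshot('scene'); save(s['frame'],'s3',4,(170,190,320,330))"
```

```text
t 10.95 at [ 637.3 -104.2   52. ] [ 179.99   -0.   -101.25] open 0.0594 F [ 0.7 -0.3 -0.8]
go cm [-0.03 -0.06  0.24] turn z -0.05
```

View pics/s3.png

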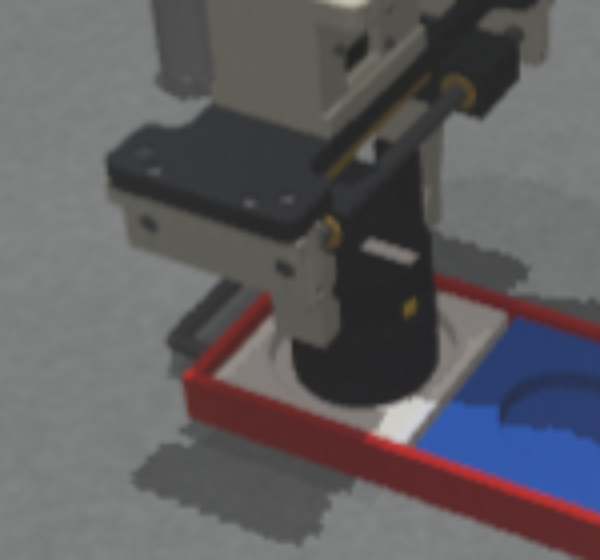

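The stripe lies over the ridge, and the ridge's yellow end shows inside the groove at crop (410,306), with no contact force. I'll lower the last 2 mm and release.

>>> play_rows(
  commands=[
    [[0, 0, 0.1, 0, 0, 0, 0], [0, 0, 0.2, 0, 0, 0, 0], [0, 0, 0.2, 0, 0, 0, 0], [0, 0, 0.2, 0, 0, 0, 1], [0, 0, 0.2, 0, 0, 0, 1], [0, 0, 0.2, 0, 0, 0, 1], [0, 0, 0.2, 0, 0, 0, 1], [0, 0, -1, 0, 0, 0, 1], [0, 0, -3.5, 0, 0, 0, 1], [0, 0, -6, 0, 0, 0, 1], [0, 0, -8, 0, 0, 0, 1], [0, 0, -8, 0, 0, 0, 1]],
  ],
)

```text
clock: 12.0
tool_pos: [0.6402, -0.1043, 0.1383]
orientation: [-179.5, 0.1, -101.2]
force: [-0.2, 0.5, 0.2]
opening: 0.0877
gripper_force: 0.0
```

```bash
python3 -c "
from h import *
go(469,128.3,110,-101)"
```

```text
t 12.0 at [ 640.2 -104.3  138.3] [-1.7953e+02  7.0000e-02 -1.0120e+02] open 0.0877 F [-0.2  0.5  0.2]
go cm [-19.49  21.31   2.83] turn z -0.2
```

>>> play_rows(
  commands=[
    [[-1.5, 1.7, 0, 0, 0, 0, 0.8], [-4, 4.4, 0, 0, 0, 0, 0.8], [-6.5, 7.1, 0.5, 0, 0, 0, 0.8], [-9, 9.8, 1, 0, 0, 0, 0.8], [-11.5, 12.6, 1.5, 0, 0, 0, 0.8], [-14, 15.3, 2, 0, 0, 0, 0.8], [-16.5, 18, 2.5, 0, 0, 0, 0.8], [-18.5, 20.2, 2.8, 0, 0, 0, 0.8], [-19.5, 21.3, 2.8, 0, 0, 0, 0.8], [-19.5, 21.3, 2.8, 0, 0, 0, 0.8], [-19.5, 21.3, 2.8, 0, 0, 0, 0.8], [-19.5, 21.3, 2.8, 0, 0, 0, 0.8]],
  ],
)

```text
clock: 13.0
tool_pos: [0.4669, 0.1288, 0.1046]
orientation: [-180.0, 0.0, -101.2]
force: [-0.4, -0.7, 0.4]
opening: 0.0702
gripper_force: 0.0
```

```bash
python3 -c "
from h import *
go(469,128.3,24,-101)
s=snapshot('scene'); f=s['frame']; save(f,'s4',4,(170,210,320,330))
b=near(f,'white',(257,253),10); print(cv2.boundingRect(b),bar(s,b,.069))
s=snapshot('top'); f=s['frame']; save(f,'t4',3,(330,130,440,230))
for b in blobs(f,'white',10): print(cv2.boundingRect(b),bar(s,b,.069))
"
```

```text
t 13.0 at [466.9 128.8 104.6] [-1.7996e+02  3.0000e-02 -1.0122e+02] open 0.0702 F [-0.4 -0.7  0.4]
go cm [ 0.01 -0.22  8.06] turn z -0.22
(245, 246, 29, 10) (array([ 636. , -105.6]), 51.4, 5.0, 79.5)
(450, 463, 10, 9) (array([ 162.8, -210. ]), 14.6, 12.4, 80.6)
(436, 461, 6, 13) (array([ 163. , -184.8]), 18.6, 7.5, 172.6)
(464, 460, 7, 12) (array([ 163.6, -230.9]), 19.0, 8.6, 7.3)
(218, 456, 13, 20) (array([170.5, 153.9]), 32.3, 15.0, 27.3)
(378, 449, 7, 10) (array([186.6, -93.8]), 11.4, 10.9, 55.7)
(371, 445, 8, 8) (array([193.7, -84.1]), 13.2, 8.9, 141.9)
(377, 440, 24, 11) (array([ 200. , -104.2]), 38.1, 10.3, 75.8)
(293, 430, 8, 11) (array([217.1,  42.4]), 14.7, 7.8, 26.7)
(483, 428, 12, 14) (array([ 211.6, -265.5]), 19.8, 17.2, 44.3)
(384, 427, 11, 16) (array([ 215.5, -104.2]), 26.4, 9.7, 33.3)
(195, 425, 27, 30) (array([208.3, 183.9]), 59.3, 12.5, 43.3)
(505, 421, 9, 7) (array([ 226.6, -303.4]), 13.9, 8.2, 105.2)
(92, 417, 9, 8) (array([235.7, 366.7]), 15.7, 7.3, 59.8)
(538, 402, 15, 20) (array([ 241.8, -363.4]), 33.4, 17.1, 40.8)
(544, 392, 6, 12) (array([ 267., -367.]), 15.5,
[... 3223 characters left out ...]
-157.6]), 21.5, 10.0, 91.1)
(432, 60, 6, 10) (array([ 853.4, -206.5]), 18.2, 9.2, 176.3)
(326, 59, 7, 6) (array([856.1, -15.1]), 10.9, 9.3, 12.1)
(0, 58, 621, 406) (array([577.5, -12.3]), 1025.7, 709.6, 62.6)
(549, 49, 11, 9) (array([ 885.9, -438.7]), 19.9, 16.9, 93.2)
(535, 48, 10, 10) (array([ 885.7, -409.6]), 19.5, 17.7, 173.0)
(520, 47, 10, 10) (array([ 886., -380.]), 19.4, 17.5, 173.5)
(544, 37, 10, 9) (array([ 911., -431.]), 18.7, 17.1, 93.3)
(530, 36, 10, 10) (array([ 910.4, -402.7]), 19.1, 17.8, 172.7)
(516, 36, 9, 9) (array([ 910.1, -374. ]), 18.2, 15.7, 173.5)
(401, 26, 39, 35) (array([ 898.2, -182.2]), 75.5, 66.0, 172.2)
(395, 26, 10, 8) (array([ 923.7, -145.5]), 17.5, 14.8, 91.3)
```

View pics/s4.png

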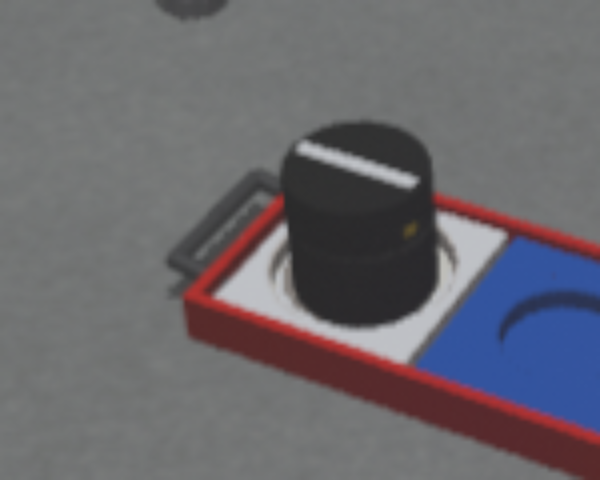

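The stack is seated: the stripe cast at 69 mm gives (636,-106), 79.5° and 51 mm long, so the pads are flush. Next is the blue socket.

>>> play_rows(
  commands=[
    [[0, -0.2, 2.5, 0, 0, 0, 0.8], [0, -0.2, 5, 0, 0, 0, 0.8], [0, -0.2, 6.8, 0, 0, 0, 0.8], [0, -0.2, 7.7, 0, 0, 0, 0.8], [0, -0.2, 8, 0, 0, 0, 0.8], [0, -0.2, 8, 0, 0, 0, 0.8], [0, -0.2, 8, 0, 0, 0, 0], [0, -0.2, 8, 0, 0, 0, 0], [0, -0.2, 8, 0, 0, 0, 0], [0, -0.2, 8, 0, 0, 0, 0], [0, -0.2, 8, 0, 0, 0, 0], [0, -0.2, 8, 0, 0, 0, 0], [0, -0.2, 8, 0, 0, 0, 0], [0, -0.2, 8, 0, 0, 0, 0]],
  ],
)

```text
clock: 14.27
tool_pos: [0.4687, 0.1285, 0.0244]
orientation: [-180.0, 0.0, -101.2]
force: [0.1, 0.7, 3.9]
opening: 0.0338
gripper_force: 30.0
```

```bash
python3 -c "
from h import *
go(655,-13.8,140,-101)"
```

```text
t 14.27 at [468.7 128.5  24.4] [-1.7997e+02  2.0000e-02 -1.0124e+02] open 0.0338 F [0.1 0.7 3.9]
go cm [ 10.33 -21.05 -11.56] turn z -0.24
```

>>> play_rows(
  commands=[
    [[0, 0, -2, 0, 0, 0, 0], [0, 0, -5, 0, 0, 0, 0], [0.5, -1, -8.5, 0, 0, 0, 0], [1.7, -3.5, -11, 0, 0, 0, 0], [3.2, -6.5, -11.5, 0, 0, 0, 0], [4.7, -9.5, -11.5, 0, 0, 0, 0], [6.2, -12.5, -11.5, 0, 0, 0, 0], [7.7, -15.5, -11.5, 0, 0, 0, 0], [9, -18.2, -11.5, 0, 0, 0, 0], [10, -20.2, -11.5, 0, 0, 0, 0], [10.3, -21, -11.5, 0, 0, 0, 0], [10.3, -21, -11.5, 0, 0, 0, 0], [10.3, -21, -11.5, 0, 0, 0, 0], [10.3, -21, -11.5, 0, 0, 0, 0]],
  ],
)

```text
clock: 15.43
tool_pos: [0.6533, -0.0132, 0.1386]
orientation: [179.9, -0.0, -101.2]
force: [-0.1, 0.3, -1.7]
opening: 0.0335
gripper_force: 30.0
```

```bash
python3 -c "
from h import *
go(655,-13.8,35,-101)"
```

```text
t 15.43 at [653.3 -13.2 138.6] [ 1.7993e+02 -1.0000e-02 -1.0124e+02] open 0.0335 F [-0.1  0.3 -1.7]
go cm [ 0.02 -0.18 10.36] turn z -0.24
```

>>> play_rows(
  commands=[
    [[0, -0.15, 2.5, 0, 0, 0, 0], [0, -0.15, 5.5, 0, 0, 0, 0], [0, -0.15, 8, 0, 0, 0, 0], [0, -0.15, 9.3, 0, 0, 0, 0], [0, -0.15, 9.9, 0, 0, 0, 0], [0, -0.15, 10.2, 0, 0, 0, 0], [0, -0.15, 10.4, 0, 0, 0, 0], [0, -0.15, 10.5, 0, 0, 0, 0], [0, -0.15, 10.5, 0, 0, 0, 0], [0, -0.15, 10.5, 0, 0, 0, 0]],
  ],
)

```text
clock: 16.27
tool_pos: [0.6563, -0.0138, 0.0351]
orientation: [-179.9, 0.0, -101.2]
force: [0.1, -0.1, -1.5]
opening: 0.0336
gripper_force: 30.0
```

```bash
python3 -c "
from h import *
go(655,-13.8,33.4,-101)"
```

```text
t 16.27 at [656.3 -13.8  35.1] [-1.7991e+02  4.0000e-02 -1.0124e+02] open 0.0336 F [ 0.1 -0.1 -1.5]
go cm [0.03 0.13 0.17] turn z -0.24
```

>>> play_rows(
  commands=[
    [[0, 0.1, 0.1, 0, 0, 0, 0], [0, 0.1, 0.15, 0, 0, 0, 0], [0, 0.1, 0.15, 0, 0, 0, 0], [0, 0.1, 0.15, 0, 0, 0, 0.8], [0, 0.1, 0.15, 0, 0, 0, 0.8], [0, 0.1, 0.15, 0, 0, 0, 0.8], [0, 0.1, 0.15, 0, 0, 0, 0.8], [0, 0.1, 0.15, 0, 0, 0, 0.8], [0, 0.1, -1, 0, 0, 0, 0.8], [0, 0.1, -4, 0, 0, 0, 0.8], [0, 0.1, -7.5, 0, 0, 0, 0.8], [0, 0.1, -9.5, 0, 0, 0, 0.8], [0, 0.1, -9.5, 0, 0, 0, 0.8]],
  ],
)

```text
clock: 17.35
tool_pos: [0.658, -0.0135, 0.1359]
orientation: [-179.5, 0.2, -101.2]
force: [1.1, -0.2, 0.7]
opening: 0.07
gripper_force: 0.0
```

```bash
python3 -c "
from h import *
go(477,-0.3,110,-101)"
```

```text
t 17.35 at [658.  -13.5 135.9] [-1.7950e+02  1.5000e-01 -1.0119e+02] open 0.07 F [ 1.1 -0.2  0.7]
go cm [ 2.22 18.01  2.59] turn z -0.19
```

>>> play_rows(
  commands=[
    [[0.2, 1.5, 0, 0, 0, 0, 0.75], [0.5, 4.2, 0, 0, 0, 0, 0.75], [0.9, 7.2, 0.5, 0, 0, 0, 0.75], [1.3, 10.3, 1.2, 0, 0, 0, 0.75], [1.7, 13.4, 2, 0, 0, 0, 0.75], [2, 16, 2.5, 0, 0, 0, 0.75], [2.2, 17.5, 2.5, 0, 0, 0, 0.75], [2.2, 18, 2.5, 0, 0, 0, 0.75], [2.2, 18, 2.5, 0, 0, 0, 0.75], [2.2, 18, 2.5, 0, 0, 0, 0.75], [2.2, 18, 2.5, 0, 0, 0, 0.75]],
  ],
)

```text
clock: 18.27
tool_pos: [0.4754, 0.0001, 0.1046]
orientation: [-179.9, 0.0, -101.2]
force: [-0.8, -0.1, -0.2]
opening: 0.0657
gripper_force: 0.0
```

```bash
python3 -c "
from h import *
go(477,-0.3,24,-101)"
```

```text
t 18.27 at [4.754e+02 1.000e-01 1.046e+02] [-1.7993e+02  3.0000e-02 -1.0124e+02] open 0.0657 F [-0.8 -0.1 -0.2]
go cm [ 0.   -0.17  8.06] turn z -0.24
```

>>> play_rows(
  commands=[
    [[0, -0.2, 2.5, 0, 0, 0, 0.75], [0, -0.2, 5, 0, 0, 0, 0.75], [0, -0.2, 6.8, 0, 0, 0, 0.75], [0, -0.2, 7.7, 0, 0, 0, 0.75], [0, -0.2, 8, 0, 0, 0, 0.75], [0, -0.2, 8, 0, 0, 0, 0.75], [0, -0.2, 8, 0, 0, 0, 0], [0, -0.2, 8, 0, 0, 0, 0], [0, -0.2, 8, 0, 0, 0, 0], [0, -0.2, 8, 0, 0, 0, 0], [0, -0.2, 8, 0, 0, 0, 0], [0, -0.2, 8, 0, 0, 0, 0], [0, -0.2, 8, 0, 0, 0, 0], [0, -0.2, 8, 0, 0, 0, 0]],
  ],
)

```text
clock: 19.43
tool_pos: [0.4764, -0.0004, 0.0246]
orientation: [-179.9, 0.0, -101.2]
force: [-0.3, 0.8, 5.8]
opening: 0.0336
gripper_force: 30.0
```

```bash
python3 -c "
from h import *
go(672.5,76.5,140,-101)"
```

```text
t 19.43 at [ 4.764e+02 -4.000e-01  2.460e+01] [-1.7994e+02  3.0000e-02 -1.0123e+02] open 0.0336 F [-0.3  0.8  5.8]
go cm [-11.36 -17.73 -11.54] turn z -0.23
```

>>> play_rows(
  commands=[
    [[0, 0, -2, 0, 0, 0, 0], [0, 0, -5, 0, 0, 0, 0], [-0.6, -1, -8.5, 0, 0, 0, 0], [-1.9, -3, -11, 0, 0, 0, 0], [-3.7, -5.8, -11.5, 0, 0, 0, 0], [-5.5, -8.6, -11.5, 0, 0, 0, 0], [-7.3, -11.4, -11.5, 0, 0, 0, 0], [-9.1, -14.2, -11.5, 0, 0, 0, 0], [-10.5, -16.4, -11.5, 0, 0, 0, 0], [-11.3, -17.6, -11.5, 0, 0, 0, 0], [-11.3, -17.7, -11.5, 0, 0, 0, 0], [-11.3, -17.7, -11.5, 0, 0, 0, 0], [-11.3, -17.7, -11.5, 0, 0, 0, 0]],
  ],
)

```text
clock: 20.52
tool_pos: [0.6704, 0.0754, 0.138]
orientation: [179.9, -0.0, -101.3]
force: [-0.4, 0.1, -1.9]
opening: 0.0335
gripper_force: 30.0
```

```bash
python3 -c "
from h import *
go(672.5,76.5,35,-101)"
```

```text
t 20.52 at [670.4  75.4 138. ] [ 1.7988e+02 -5.0000e-02 -1.0127e+02] open 0.0335 F [-0.4  0.1 -1.9]
go cm [-0.15 -0.18 10.3 ] turn z -0.27
```

>>> play_rows(
  commands=[
    [[0, -0.1, 2.5, 0, 0, 0, 0], [0, -0.1, 5.5, 0, 0, 0, 0], [0, -0.1, 8, 0, 0, 0, 0], [0, -0.1, 9.3, 0, 0, 0, 0], [0, -0.1, 9.9, 0, 0, 0, 0], [0, -0.1, 10.2, 0, 0, 0, 0], [0, -0.1, 10.4, 0, 0, 0, 0], [0, -0.1, 10.4, 0, 0, 0, 0], [0, -0.1, 10.4, 0, 0, 0, 0]],
  ],
)

```text
clock: 21.27
tool_pos: [0.6733, 0.0757, 0.0365]
orientation: [-179.9, 0.1, -101.2]
force: [-0.3, 0.1, -1.8]
opening: 0.0336
gripper_force: 30.0
```

```bash
python3 -c "
from h import *
go(672.5,76.5,33.6,-101)"
```

```text
t 21.27 at [673.3  75.7  36.5] [-1.7989e+02  6.0000e-02 -1.0124e+02] open 0.0336 F [-0.3  0.1 -1.8]
go cm [-0.06  0.1   0.29] turn z -0.24
```

>>> play_rows(
  commands=[
    [[0, 0.05, 0.15, 0, 0, 0, 0], [0, 0.05, 0.27, 0, 0, 0, 0], [0, 0.05, 0.27, 0, 0, 0, 0], [0, 0.05, 0.27, 0, 0, 0, 0.8], [0, 0.05, 0.27, 0, 0, 0, 0.8], [0, 0.05, 0.27, 0, 0, 0, 0.8], [0, 0.05, 0.27, 0, 0, 0, 0.8], [0, 0.05, 0.27, 0, 0, 0, 0.8], [0, 0.05, -1, 0, 0, 0, 0.8], [0, 0.05, -4, 0, 0, 0, 0.8], [0, 0.05, -7.5, 0, 0, 0, 0.8], [0, 1, -10.5, 0, 0, 0, 0.8], [-2, 4, -11.5, 0, 0, 0, 0.8], [-4.5, 7, -11.5, 0, 0, 0, 0.8], [-7, 10, -11.5, 0, 0, 0, 0.8], [-9.5, 13, -11.5, 0, 0, 0, 0.8], [-11.5, 15.5, -11.5, 0, 0, 0, 0.8], [-12, 16, -11.5, 0, 0, 0, 0.8], [-12, 16, -11.5, 0, 0, 0, 0.8]],
  ],
)

```text
clock: 22.85
tool_pos: [0.5381, 0.2264, 0.1515]
orientation: [-179.9, 0.1, -101.1]
force: [0.6, -0.7, 0.9]
opening: 0.0704
gripper_force: 0.0
```

```bash
python3 -c "
from h import *
s=snapshot('scene'); save(s['frame'],'s5',1.25); 
t=snapshot('top'); save(t['frame'],'t5',3,(235,120,445,240))"
```

```text
(no output)
```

View pics/s5.png

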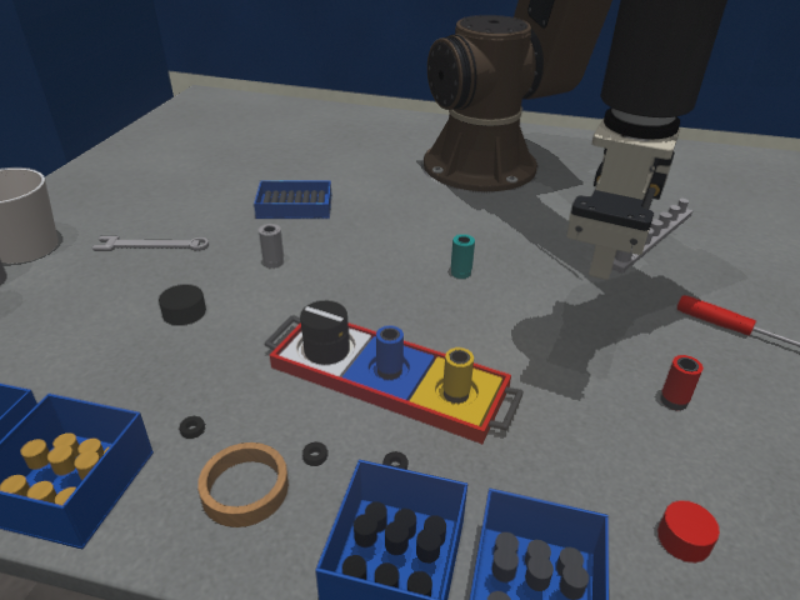

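View pics/t5.png

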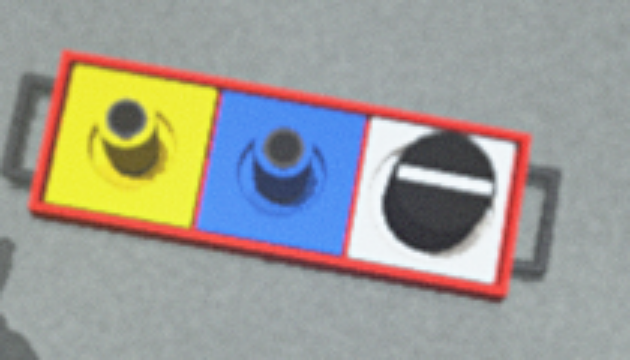

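In the scene view, everything is upright in its well: the stack at (325,330), blue at (389,350) and yellow at (458,375). The decoys are untouched. I'll check the mouth positions (top px 277,159 and 330,169) at 71 mm.

```bash
python3 -c "
from h import *
t=snapshot('top'); print(cast(t,[(277.3,159.3),(329.7,168.7)],.071).round(4))
s=snapshot('scene'); print(cast(s,np.array([(459,355),(390,332)])/1.25,.071).round(4))"
```

```text
[[ 0.6705  0.075   0.071 ]
 [ 0.6536 -0.0143  0.071 ]]
[[ 0.6701  0.0752  0.071 ]
 [ 0.6514 -0.0139  0.071 ]]
```

Both sockets are within 4 mm of their wells, so I'm handing in.

```bash
python3 -c "
from h import *
print(close_job())"
```

```text
the job is handed in; nothing more can be done
None
```

The kit is packed and handed in at about 23 s: both pads are stacked in the white well with the groove down over the ridge, the blue and yellow sockets stand in their own wells, and the decoys look untouched in the last picture; the hand-in gave no verdict.

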